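# Free the ratchet and hold the belt tensioner back

## Robot

A 6-joint arm with a two-finger parallel gripper is mounted at the origin on a cart in front of the work surface, level with it; the furniture and walls round the work are solid. World frame = base frame: x ahead of the robot, y to its left, z up, the work surface at z = 0. Lengths are in mm, angles in rad, forces in N, time in s.
With the tool pointing down it reaches from about 250 to 800 mm from the base axis. Payload 3.9 kg.
Tool frame: the origin (TCP) lies between the finger pads; the fingertips stand 8 mm ahead of it and the grasp point (between the pads) lies 11 mm behind it (robot.nose_length is the z of the fingertips in the tool frame, in mm); z points along the fingers, y is the line along which they close (so a half turn about z gives the same grasp; the last joint's range is limited). The gripper opens to 85 mm and grips with 20 to 120 N. Pads are 22 mm wide; open, the fingers measure 114 mm over their backs; the gripper's body (76 mm by 85 mm) begins 54 mm behind the grasp point. The pads swing forward as they close: fully open they stand 13 mm farther back than shut.
Start: joints at [1.163, 0.26, -0.138, 1.173, 0, 1.571], TCP at [208.205, 481.94, 205.304] pointing down, gripper open.
Joint ranges: [-2.78, 2.78], [-0.83, 1.72], [-1.28, 1.37], [-1.9, 2.12], [-1.57, 1.48], [-3.14, 3.14]. Speed limits (rad/s): [2.57, 2.57, 3.14, 3.14, 3.14, 3.14].

## Interface

Orientations are given as a unit quaternion [x, y, z, w].
In Python, from cell import robot gives the robot as it stands.
- The arm moves only by the shell command python3 -m creep 'ROWS' [FORCE]. ROWS is JSON, a list of rows, each a list of 3 entries, a list of its own where there are three numbers: the shift along the tool's x, y, z in mm, then the turn about the tool's z in degrees, then the closure, from -1 (fully open) to 1 (shut). In form: [[[x, y, z], twist, fingers], ...]. A call has 1 to 20 rows; each row is the pose to reach, as a shift and turn from the pose commanded when the call began, along the tool's axes at that moment; what a row does not reach only later rows make up. A row lasts 1/10 s, in which the tool goes at most 50 mm and 8.59 degrees, less where a joint would pass 70% of its speed; a pose out of reach is approached as far as the arm can. A call with a gripper value outside its range is refused whole. The fingers move at their own pace and stop on an object; FORCE is the grip in N (left out, the last holds). Time passes only in rows, so rows that repeat a pose let the fingers close. It gives the time, the measured TCP pose, the force, the opening and the grip force at its end, in the units of the state.
- robot.get_state(): the state, without advancing time (a new reading comes with each control period).
- robot.snapshot(name): name is "side" or "top" or "wrist"; returns the picture (480x640x3 uint8, red, green, blue); there is no depth.
- robot.calibration(name): a dict with "fx", "fy", "cx", "cy" (pixels), "rvec" (rotation vector, rad) and "tvec" (3), from world to camera coordinates, as OpenCV has them; the wrist camera has in their place "mount" (4x4, takes a point from camera to tool coordinates, whose origin is the TCP and whose axes are the flange's). Camera axes: x right, y down, z forward; pixel columns grow to the right and rows downward; lengths in mm; the calibration is good to about 2 mm. A picture is of the moment at which its call begins: read the wrist's pose just before it. calibration takes no time and is no camera call.
- robot.finish_job(): hands the job in; it is judged then, once.
Trained networks look in the newest picture that a camera, given by its name, has taken for a name from the list of things; names that differ only in an ending like _2 or _b are one class to them, and where a whole thing is asked for, a point or a joint stands for the part that bears it (a point fixed in the world has none). Each returns a list of dicts, best first, with "score" (0 to 1); they miss things now and then, are a little off and sometimes report something else, mostly with a low value. They report only what shows in the picture. A call takes as long as a camera call.
- robot.masks_of(camera, target): "pixels" (480x640 bool, what is visible of it) and "position" ([column, row] in pixels, amid what is visible of it).
The state is a dict: "time": time; "qpos": joint angles; "joint_velocities": joint speeds; "tau": joint torques, N m; "ee_pos": TCP position; "tool_rot": TCP orientation; "wrist_force": force on the tool from outside, world axes, zero at the start; "wrist_torque": the same for the moment, N m; "width": finger opening in mm; "gripper_force": force on a finger pad.
Only numpy, scipy, OpenCV 4.12 (cv2) and the standard library are available. Lean on these libraries where they do the work, as an engineer would, in place of code of your own. Each camera call takes 0.05 s, during which the arm holds its last target. There are 200 camera calls.

## Task

A new belt is to be slipped onto the small belt drive. First press the nozzle cap of the clamped spray can fully down to mist the ratchet and let the cap spring back up; then push the drive's sprung tensioner arm back by its thumb post until it has clicked past the pawl and is clearly beyond it, and finish while still holding it there by the post, so that your fingers and not the pawl keep the spring compressed. Leave everything else on the bench where it lies.

Things in the scene. Friction and masses are not known exactly. Their poses are not given: they have to be found in the camera images.
- belt_drive: Belt-drive unit fixed to the worktop: aluminium base plate 12 mm thick, spanning x -130..105, y -135..135 mm from the origin (on the worktop). x: from the two flanged pulleys (front half, tops 40 mm up) towards the compressed side of the arm, roughly away from the robot; y left; z up. Tensioner arm on the rear half, pawl at the right. Position and yaw vary.
- pivot_pin (a point): Top of the fixed pivot pin of the tensioner arm, 42 mm above the worktop, at (30, 85) mm in the drive's frame; the arm turns about the vertical through it. The arm is a flat steel bar 18 mm wide, 16 to 26 mm above the worktop, reaching from the pivot to the drive's right (-y), with a black idler roller midway (top 43 mm up).
- tension_angle (a joint): Arm angle, rad. 0 = sprung to rest, the bar 0.36 rad towards the pulleys from the drive's -y; grows counter-clockwise from above as it is pushed back (end moves to the drive's +x); end stop 0.66. A peg on its end pushes the pawl aside from about 0.33 to 0.43; the pawl clicks in behind it at about 0.45 and, if the arm is let go then, carries it at about 0.44.
- tensioner_arm: The sprung arm: steel bar 18 mm wide, 16 to 26 mm above the worktop. Origin on the worktop plane at the pivot, its -y along the bar. Near the free end, 115 mm from the pivot, stands the upright round thumb post, 14 mm in diameter, by which it is pushed. The spring pushes back there with about 6 N at rest, 12 N near the end, and passing the pawl takes up to about 6 N more.
- post_top (a point): Centre of the top of the thumb post, 85 mm above the worktop. The post is free all round from 45 mm above the worktop up.
- pawl (a joint): Displacement (m) of the small sprung steel pawl slider in its guide at the right of the drive, tops within 35 mm above the worktop: 0 = sprung out towards the arm, grows as the arm's peg pushes it aside (about 0.006 at the tip, limit 0.009); it springs back to 0 when the arm has clicked past.
- can_stand: Steel stand fixed to the worktop right of the drive, foot 85 x 70 x 12 mm, holding an upright bare aluminium aerosol can 44 mm in diameter in a clamp; the clamp's column stands behind the can (+x) and reaches 95 mm. Origin on the worktop under the can's axis; its +y, where the nozzle points, faces the drive's pawl.
- cap_top (a point): Centre of the flat top of the can's white nozzle cap: a round cap 25 mm in diameter and 16 mm high, its top 142 mm above the worktop and the highest part of the can. Moves with the cap.
- nozzle_cap (a joint): How far (m) the nozzle cap is pressed straight down: 0 = up, 0.006 = fully down; sprung, about 2.5 N to start and 5.5 N at the bottom; returns by itself.
- spanner_2: Bystander: small steel open-ended spanner, 18x112x5 mm, lying on the front edge of the drive's base plate; origin at the centre of its underside.
- brass_union: Bystander: brass hexagonal tube union, 22x39x19 mm, lying on the rear left part of the base plate; origin at the centre of its underside.
- marker_blue: Bystander: white marker pen with a cap, 13x135x15 mm, lying in front of the can stand; origin at the centre of its underside.
- screwdriver_flat: Bystander: screwdriver, 26x171x26 mm, lying left of the drive; origin at the centre of its underside.
- syringe_box: Bystander: flat slim box, 40x165x22 mm, lying behind the drive; origin at the centre of its underside.
- tube_cutter: Bystander: small tube cutter, 32x58x20 mm, lying far right; origin at the centre of its underside.

How it is judged (in metres and radians):
On the way, in this order (a step that is already met when the one before it is completed fails the run):
1. the nozzle cap is pressed fully down (value of joint nozzle_cap above 0.0045 m), for 0.05 s.
2. the nozzle cap has sprung back up, the arm still at rest (value of joint nozzle_cap below 0.001 m and value of joint tension_angle below 0.15 rad), for 0.1 s.
3. the arm is pushed back and lifts the pawl aside (value of joint pawl above 0.003 m and value of joint tension_angle above 0.3 rad).
4. the arm is beyond the click and the pawl has sprung back (value of joint tension_angle above 0.49 rad and value of joint pawl below 0.001 m), for 0.2 s.
At the end, for the whole second after the job is handed in: The program ends while the fingers still press on or grip the arm (by its thumb post) with more than 3 N and hold the tensioner arm still at more than 0.49 rad, off the pawl (which would carry it at about 0.44), the pawl sprung back (under 1 mm), the nozzle cap up again (under 1 mm) (all of step 4 and value of joint nozzle_cap below 0.001 m and velocity of joint tension_angle between -0.05 and 0.05 rad/s and contact force between the fingers and tensioner_arm above 3 N); the arm keeps its last pose, push and grip.
It fails at once if a bystander is moved more than 30 mm (distance of any of spanner_2, brass_union, marker_blue, screwdriver_flat, syringe_box, tube_cutter from where it was at the start of the episode above 0.03 m).
It also fails if it takes over 38 s, if anything falls off the work surface, if the arm or the gripper's body presses on something with over 40 N, if the wrist force passes 120 N, or if a joint passes its speed limit or range.

## Working session

There is one attempt and no reset: what is moved stays moved. The work goes in short steps, Python scripts to look and compute and a shell command to move; the robot and the scene stay as the last step left them, time stands still between calls to the robot, and variables do not carry over. Pictures are saved under pics/ and viewed, at most 10 in all, crops included, and the job is handed in when it is done.

```bash
mkdir -p pics; cat > h.py <<'E'
import numpy as np, cv2
from cell import robot
from scipy.spatial.transform import Rotation as R
def ray(cam,px,st=None):
    c=robot.calibration(cam)
    K=np.array([[c['fx'],0,c['cx']],[0,c['fy'],c['cy']],[0,0,1]])
    d=np.linalg.inv(K)@np.array([px[0],px[1],1.])
    if cam=='wrist':
        st=st or robot.get_state(); M=np.array(c['mount']); T=R.from_quat(st['tool_rot']).as_matrix()
        o=np.array(st['ee_pos'])+T@M[:3,3]; d=T@M[:3,:3]@d
    else:
        r=cv2.Rodrigues(np.array(c['rvec'],float))[0]; o=-r.T@np.array(c['tvec'],float).ravel(); d=r.T@d
    return o,d/np.linalg.norm(d)
def atz(o,d,z): return o+d*(z-o[2])/d[2]
def tri(rs):
    A=sum(np.eye(3)-np.outer(d,d) for o,d in rs); b=sum((np.eye(3)-np.outer(d,d))@o for o,d in rs)
    return np.linalg.solve(A,b)
E
python3 - <<'E'
from h import *
print(robot.get_state())
for c in ['top','side']:
    im=robot.snapshot(c); cv2.imwrite(f'pics/{c}0.png',im[:,:,::-1])
    for t in ['cap_top','post_top','pivot_pin','belt_drive','can_stand','tensioner_arm','nozzle_cap']:
        for m in robot.masks_of(c,t)[:2]:
            ys,xs=np.where(m['pixels']); print(c,t,round(m['score'],2),np.round(m['position'],1),xs.min(),xs.max(),ys.min(),ys.max())
            o,d=ray(c,m['position']); print('   ',[np.round(atz(o,d,z)[:2]) for z in (0,85,142)])
E
```

```text
{'time': 0.0, 'qpos': array([ 1.16300282e+00,  2.60664040e-01, -1.39377331e-01,  1.17268572e+00,
       -1.33430905e-05,  1.57081400e+00]), 'joint_velocities': array([ 0.00066985,  0.00089197,  0.00055304,  0.00077782, -0.00099782,
        0.00030528]), 'tau': array([-1.64128128e-04, -4.05678034e+01,  2.53922886e+01,  1.87225820e-02,
       -8.77213012e-06,  4.55261556e-06]), 'ee_pos': array([207.92217151, 481.27808088, 204.47229045]), 'tool_rot': array([ 2.02495444e-01,  9.79282729e-01, -9.46735062e-04, -1.88935159e-04]), 'wrist_force': array([ 0.6401148 ,  0.55564737, -0.17791498]), 'wrist_torque': array([0.00135164, 0.02827151, 0.01078176]), 'gripper_force': 0.0, 'width': 85.42540855542605}
top cap_top 0.56 [153.4 295.7] 135 191 287 305
    [array([462., 458.]), array([454., 434.]), array([449., 418.])]
top cap_top 0.55 [382.7 238. ] 378 388 234 244
    [array([ 603., -161.]), array([ 587., -153.]), array([ 577., -147.])]
top post_top 0.85 [292.7 252.8] 266 318 236 270
    [array([569.,  84.]), array([555.,  79.]), array([546.,  76.])]
top post_top 0.64 [343.4 171. ] 314 374 163 1
[... 809 characters left out ...]
1 [319.7 287. ] 289 348 263 306
    [array([586.,  32.]), array([532., 160.]), array([496., 245.])]
side pivot_pin 0.73 [329.3 299. ] 257 401 260 343
    [array([544.,  72.]), array([495., 195.]), array([462., 277.])]
side belt_drive 0.63 [333.6 299.9] 257 401 260 344
    [array([533.,  72.]), array([485., 195.]), array([453., 277.])]
side belt_drive 0.33 [261.9 254.7] 242 285 235 266
    [array([794., -56.]), array([716.,  82.]), array([663., 174.])]
side can_stand 0.91 [345.9 241.8] 328 364 207 262
    [array([ 615., -223.]), array([558., -66.]), array([519.,  40.])]
side nozzle_cap 0.44 [350.2 211.5] 347 356 207 214
    [array([ 679., -427.]), array([ 614., -246.]), array([ 571., -124.])]
```

```bash
python3 - <<'E'
import cv2,numpy as np
a=cv2.imread('pics/top0.png')[190:340,225:425];b=cv2.imread('pics/side0.png')[195:345,225:425]
cv2.imwrite('pics/c0.png',np.hstack([cv2.resize(a,None,fx=4,fy=4,interpolation=2)[:, :400*2//2*1+0] if 0 else cv2.resize(a,(400,300),interpolation=2),cv2.resize(b,(400,300),interpolation=2)]))
E
```

```text
(no output)
```

View pics/c0.png

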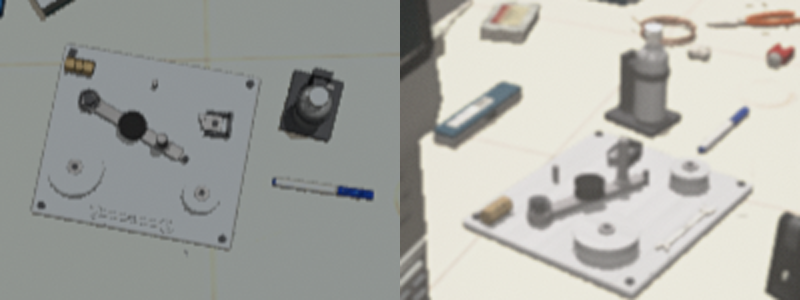

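```bash
python3 - <<'E'
from h import *
print('cap',tri([ray('top',(383.3,238)),ray('side',(352,209))]), atz(*ray('top',(383.3,238)),142))
print('post',tri([ray('top',(306,260.5)),ray('side',(336.5,266))]),atz(*ray('top',(306,260.5)),85))
C=np.array([atz(*ray('top',(225+u/2,190+v/2)),12)[:2] for u,v in [(67,43),(260,78),(231,248),(31,212)]])
print(C)
dx=C[0]-C[3]+C[1]-C[2]; yaw=np.arctan2(dx[1],dx[0]);print(yaw, np.linalg.norm(dx)/2)
Rm=np.array([[np.cos(yaw),-np.sin(yaw)],[np.sin(yaw),np.cos(yaw)]])
O=C.mean(0)-Rm@[-12.5,0];P=O+Rm@[30,85];print('O',O,'piv',P, 'piv seen',atz(*ray('top',(225+89/2,190+98/2)),42)[:2])
for a in [0,.2,.4,.55]:
    t=yaw-np.pi/2-.36+a; print(a,P+115*np.array([np.cos(t),np.sin(t)]))
print(R.from_quat(robot.get_state()['tool_rot']).as_matrix().round(2))
E
```

```text
cap [ 576.25133818 -148.9949362   138.42471289] [ 577.01820128 -148.26157026  142.        ]
post [536.61689424  46.17242821  77.54089544] [534.21547473  45.57703034  85.        ]
[[682.63824934 173.90263782]
 [627.15337794 -86.32201968]
 [400.3408078  -40.11642541]
 [454.46354203 223.19114661]]
-0.20688015086507056 232.4502884288833
O [553.38245074  65.09624007] piv [600.20239068 142.1215166 ] piv seen [600.39224479 142.08802201]
0 [538.44706606  45.10976534]
0.2 [558.95132072  34.77465252]
0.4 [581.10012536  28.71912041]
0.55 [598.26126552  27.13790023]
[[-0.92  0.4   0.  ]
 [ 0.4   0.92  0.  ]
 [ 0.    0.   -1.  ]]
```

```bash
python3 - <<'E'
from h import *
s=robot.get_state();T=R.from_quat(s['tool_rot']).as_matrix();print(T.T@(np.array([577,-148.5,190])-s['ee_pos']))
E
```

```text
[-588.57635452 -432.52232877   15.29793589]
```

```bash
python3 -m creep '[[[-38,-28,1],5,1],[[-76,-56,2],12,1],[[-115,-84,3],20,1],[[-155,-114,4],28,1],[[-195,-143,5],36,1],[[-235,-173,6],44,1],[[-275,-202,7],52,1],[[-315,-231,8],60,1],[[-355,-261,9],68,1],[[-395,-290,10],76,1],[[-435,-320,11],84,1],[[-475,-349,12],84,1],[[-515,-378,13],84,1],[[-550,-404,14],84,1],[[-575,-422,15],84,1],[[-588,-432,15],84,1],[[-588,-432,15],84,1],[[-588,-432,15],84,1]]' 40
python3 - <<'E'
from h import *
import time
s=robot.get_state();print(s['time'],s['ee_pos'],s['wrist_force'],s['width'])
im=robot.snapshot('wrist');cv2.imwrite('pics/w1.png',im[:,:,::-1])
for t in ['cap_top','post_top','nozzle_cap','can_stand']:
    for m in robot.masks_of('wrist',t)[:2]:
        ys,xs=np.where(m['pixels']);o,d=ray('wrist',m['position'],s)
        print(t,round(m['score'],2),np.round(m['position']),xs.min(),xs.max(),ys.min(),ys.max(),atz(o,d,142)[:2],atz(o,d,85)[:2])
E
```

```text
time: 2.6
ee_pos: [576.3, -147.7, 190.0]
tool_rot: [0.806, 0.592, -0.0, -0.001]
wrist_force: [0.1, 1.0, -0.0]
width: 0.1
gripper_force: 0.0
2.6 [ 576.30157447 -147.71725751  189.99170119] [ 0.12944069  1.0051177  -0.03666277] 0.05046708852037076
cap_top 0.61 [320. 247.] 299 342 220 273 [ 579.69326466 -144.66828864] [ 574.25910437 -163.40137123]
post_top 0.74 [176.   8.] 163 181 0 15 [551.18454477 -14.79547437] [538.24087202   0.68127295]
nozzle_cap 0.81 [320. 247.] 299 342 220 273 [ 579.93253241 -144.62434375] [ 574.56135705 -163.34579772]
can_stand 0.65 [331. 206.] 282 389 157 274 [ 591.9367436  -124.63487678] [ 589.72760882 -138.09091695]
can_stand 0.32 [195.  60.] 30 356 0 134 [551.17778693 -37.64378651] [538.23232978 -28.18549166]
```

View pics/w1.png

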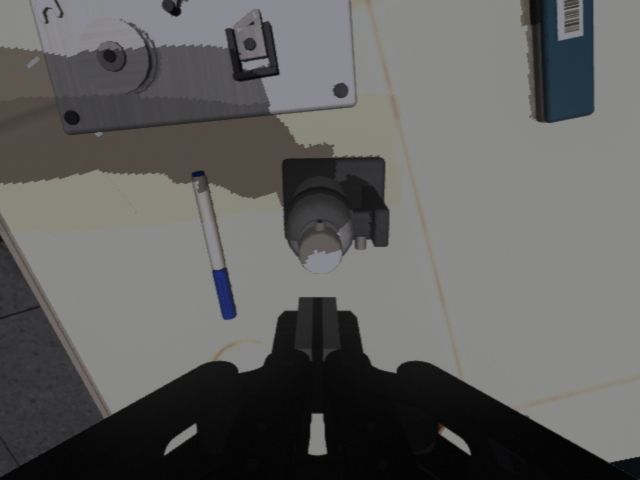

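The wrist view shows the white cap at about (321,252), the fingers in line with it and the pawl at (250,45). The position agrees with the first estimate, so I press.

```bash
python3 -m creep '[[[0,0,12],0,1],[[0,0,24],0,1],[[0,0,33],0,1],[[0,0,38],0,1],[[0,0,41],0,1],[[0,0,43],0,1],[[0,0,44],0,1],[[0,0,44],0,1]]'
```

```text
time: 3.65
ee_pos: [576.8, -147.9, 146.5]
tool_rot: [0.806, 0.592, 0.0, 0.0]
wrist_force: [-0.7, 0.1, 0.8]
width: -0.3
gripper_force: 0.0
```

```bash
python3 -m creep '[[[0,0,1],0,1],[[0,0,2],0,1],[[0,0,2],0,1]]'; python3 -m creep '[[[0,0,1],0,1],[[0,0,2],0,1],[[0,0,2],0,1]]'
```

```text
time: 3.95
ee_pos: [576.6, -147.8, 144.3]
tool_rot: [0.806, 0.592, 0.0, 0.0]
wrist_force: [0.9, -0.1, 0.2]
width: 0.1
gripper_force: 0.0
time: 4.25
ee_pos: [576.6, -147.8, 142.1]
tool_rot: [0.806, 0.592, -0.0, -0.0]
wrist_force: [0.5, 0.5, 0.1]
width: 0.1
gripper_force: 0.0
```

```bash
python3 - <<'E'
from h import *
print(robot.nose_length)
s=robot.get_state();im=robot.snapshot('wrist');w=im[190:490,220:420]
im2=robot.snapshot('side')[180:280,290:420]; im3=robot.snapshot('top')[190:290,310:440]
f=lambda a:cv2.resize(a,(400,300),interpolation=2)
cv2.imwrite('pics/c2.png',np.vstack([np.hstack([f(im),f(w)]),np.hstack([f(im2),f(im3)])])[:,:,::-1])
E
```

```text
8.0
```

View pics/c2.png

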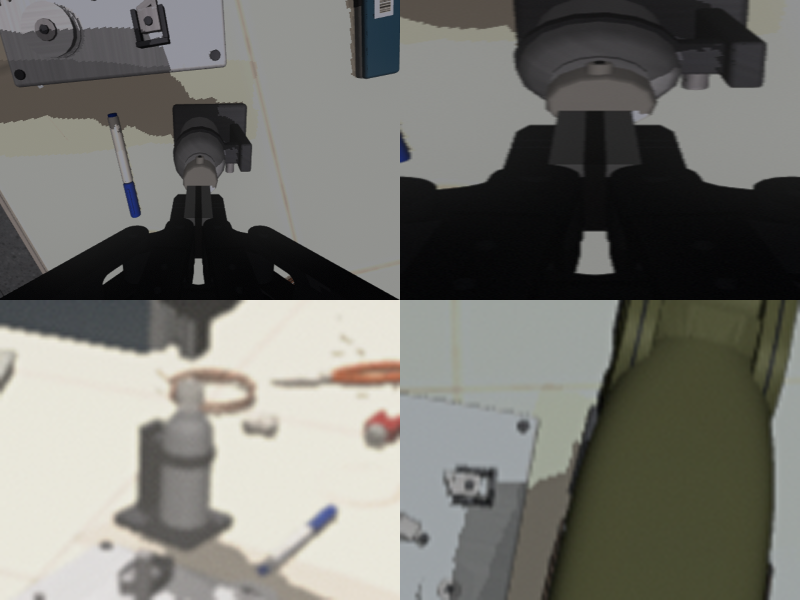

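```bash
python3 - <<'E'
from h import *
def proj(cam,p,s=None):
    c=robot.calibration(cam);K=np.array([[c['fx'],0,c['cx']],[0,c['fy'],c['cy']],[0,0,1]])
    if cam=='wrist': q=np.linalg.inv(np.array(c['mount']))@np.r_[p,1]; q=q[:3]
    else: q=cv2.Rodrigues(np.array(c['rvec'],float))[0]@p+np.array(c['tvec'],float).ravel()
    q=K@q; return q[:2]/q[2]
for z in (0,8,-11,-5,15): print('wrist tool',z,proj('wrist',np.array([0,0,z])))
s=robot.get_state();print(s['ee_pos'],s['qpos'])
e=s['ee_pos']
for dz in (0,-8): print('side tip',proj('side',e+[0,0,dz]))
print('cap side',proj('side',np.array([577,-147.5,142.])),'top',proj('top',np.array([577,-147.5,142.])))
im=robot.snapshot('side')
for t in ['cap_top','can_stand']:
  for m in robot.masks_of('side',t)[:2]:
    ys,xs=np.where(m['pixels']);print(t,m['score'],m['position'],xs.min(),xs.max(),ys.min(),ys.max())
print(robot.calibration('wrist'),robot.calibration('side'))
for y in range(190,216): print(y,im[y,342:366].sum(1)//3)
E
```

```text
wrist tool 0 [315.34344572 291.84176215]
wrist tool 8 [315.39402863 284.32571593]
wrist tool -11 [315.26663652 303.25473945]
wrist tool -5 [315.30964623 296.86398339]
wrist tool 15 [315.43509805 278.22326471]
[ 576.63401747 -147.84663285  142.28351162] [-2.50974775e-01  4.10815511e-01 -8.05114107e-02  1.07952076e+00
 -2.49150321e-05  1.62293292e+00]
side tip [351.2170692  207.65936195]
side tip [351.10067568 210.49082111]
cap side [351.0336316  207.78441879] top [382.99211141 238.01534828]
cap_top 0.45 [353.2, 209.9] 347 356 206 214
cap_top 0.23 [325.0, 286.7] 289 349 264 306
can_stand 0.7 [316.1, 291.4] 288 349 263 307
can_stand 0.56 [346.8, 239.4] 328 365 206 262
{'fx': 424.88423754751864, 'fy': 424.88423754751864, 'cx': 317.0056704923935, 'cy': 237.4811701867014, 'mount': array([[ 1.51353351e-05, -9.53337193e-01, -3.01907596e-01,
         7.80233175e+01],
       [ 9.99999615e-01, -2.50320950e-04,  8.40573752e-04,
         5.71258341e-01],
       [-8.76924017e-04, -3.01907493e-01,  9.53336822e-01,
        -1.68370811e+02],
       [ 0.00000000e+00,  0.00000000e+00,  0.00000000e+00,

[... 2225 characters left out ...]
 148 140 151 161 160 160 160 160 159 166 195 219 225 222
 220 218 220 221 223 219]
210 [215 221 209 169 137 135 151 158 162 161 161 158 151 159 194 222 227 225
 225 224 226 228 228 227]
211 [215 217 202 154 124 129 145 153 158 158 156 151 145 155 189 221 226 224
 224 226 227 229 228 228]
212 [222 220 203 160 122 124 138 148 154 154 152 146 142 150 184 218 224 222
 225 225 228 226 225 223]
213 [225 224 216 186 146 130 135 148 151 152 151 147 140 144 171 203 210 211
 213 214 213 210 202 190]
214 [227 228 225 216 186 156 146 151 153 153 152 148 139 137 152 171 175 177
 179 178 173 168 160 145]
215 [227 226 228 226 214 182 159 158 156 153 153 151 142 137 140 149 151 155
 155 146 139 135 129 124]
```

Side view: the shut fingertips end at about row 200, above the cap's top at row 205–208. So the tips stand higher than the stated nose length implies. I'll descend by force.

```bash
for i in 1 2; do python3 -m creep '[[[0,0,1.5],0,1],[[0,0,3],0,1],[[0,0,3],0,1]]' | grep -E 'ee_pos|wrist_f'; done; python3 - <<'E'
from h import *
im=robot.snapshot('side')[180:280,290:420]; w=robot.snapshot('wrist')[190:490,220:420]
f=lambda a:cv2.resize(a,(400,300),interpolation=2)
cv2.imwrite('pics/c3.png',np.hstack([f(im),f(w)])[:,:,::-1])
E
```

```text
ee_pos: [576.4, -147.8, 139.0]
wrist_force: [-0.3, 0.1, 0.6]
ee_pos: [576.5, -147.8, 136.0]
wrist_force: [0.6, 0.1, -0.6]
```

View pics/c3.png

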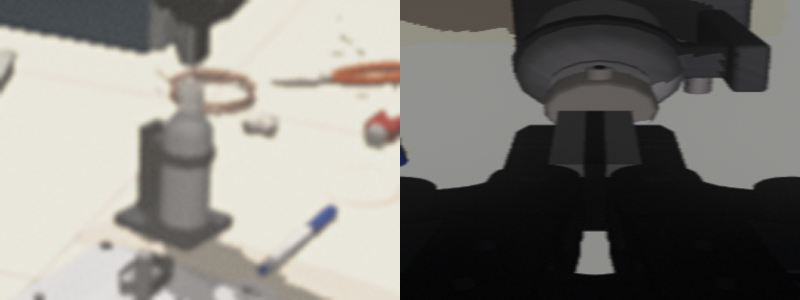

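Gap between fingertips (row ~201) and cap (row ~206) is still about 12 mm, so I continue down.

```bash
python3 -m creep '[[[0,0,3],0,1],[[0,0,6],0,1],[[0,0,6],0,1]]' | grep -E 'time|ee_pos|wrist_f'; for i in 1 2; do python3 -m creep '[[[0,0,1],0,1],[[0,0,2],0,1],[[0,0,2],0,1]]' | grep -E 'time|ee_pos|wrist_f'; done
```

```text
time: 5.55
ee_pos: [576.2, -147.7, 129.7]
wrist_force: [-0.3, -0.1, 0.1]
time: 5.85
ee_pos: [576.6, -147.8, 128.2]
wrist_force: [0.4, 0.6, -0.2]
time: 6.15
ee_pos: [576.5, -147.8, 126.1]
wrist_force: [-0.8, 0.0, -0.5]
```

```bash
for i in 1 2 3; do python3 -m creep '[[[0,0,1],0,1],[[0,0,2],0,1],[[0,0,2],0,1]]' | grep -E 'time|ee_pos|wrist_f'; done;  python3 - <<'E'
from h import *
im=robot.snapshot('side')[180:240,310:390]; w=robot.snapshot('wrist')[190:490,220:420]
f=lambda a:cv2.resize(a,(400,300),interpolation=2)
cv2.imwrite('pics/c4.png',np.hstack([f(im),f(w)])[:,:,::-1])
E
```

```text
time: 6.45
ee_pos: [576.5, -147.8, 124.1]
wrist_force: [-0.7, 0.3, -0.7]
time: 6.75
ee_pos: [576.5, -147.8, 122.1]
wrist_force: [-0.9, -0.2, -0.8]
time: 7.05
ee_pos: [576.5, -147.8, 120.1]
wrist_force: [-0.3, -0.3, -0.7]
```

View pics/c4.png

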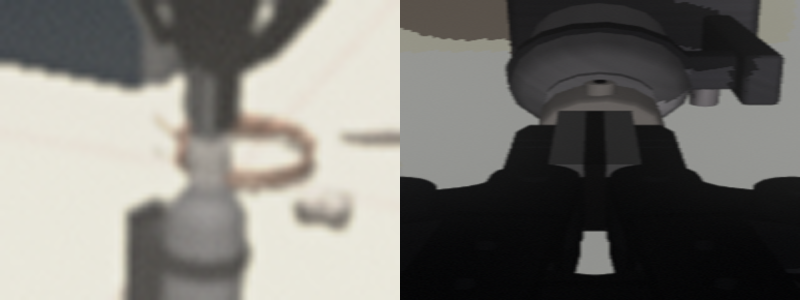

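The tips now sit at row ~207, right on the cap top in the side view, so contact is near.

```bash
for i in 1 2 3; do python3 -m creep '[[[0,0,1],0,1],[[0,0,2],0,1],[[0,0,2],0,1]]' | grep -E 'time|ee_pos|wrist_f'; done
```

```text
time: 7.45
ee_pos: [576.5, -147.8, 118.1]
wrist_force: [-0.4, -0.7, 0.4]
time: 7.75
ee_pos: [576.6, -147.8, 116.2]
wrist_force: [0.3, 0.4, 0.8]
time: 8.05
ee_pos: [576.7, -147.8, 114.6]
wrist_force: [-1.2, 0.2, 2.0]
```

```bash
for i in 1 2 3; do python3 -m creep '[[[0,0,1],0,1],[[0,0,2],0,1],[[0,0,2],0,1]]' | grep -E 'time|ee_pos|wrist_f'; done
```

```text
time: 8.35
ee_pos: [576.7, -147.9, 112.4]
wrist_force: [-1.9, -0.1, 3.2]
time: 8.65
ee_pos: [576.7, -147.8, 110.4]
wrist_force: [-0.9, -0.2, 5.4]
time: 8.95
ee_pos: [576.8, -147.9, 110.0]
wrist_force: [-3.9, 0.7, 13.3]
```

Cap bottomed (13 N, about 6 mm after contact), so the tips really stand about 26 mm behind the TCP. Now up, and on to the post.

```bash
python3 -m creep '[[[0,0,-8],0,1],[[0,0,-30],0,1],[[0,0,-60],0,1],[[0,0,-60],0,1]]'; python3 - <<'E'
from h import *
s=robot.get_state();T=R.from_quat(s['tool_rot']).as_matrix();print(T.round(3));print(T.T@(np.array([537.5,45.5,140])-s['ee_pos']))
m=robot.snapshot('side'); 
for m in robot.masks_of('side','nozzle_cap')[:1]: print(m['position'],np.where(m['pixels'])[0].min())
E
```

```text
time: 9.35
ee_pos: [579.4, -148.5, 171.8]
tool_rot: [0.806, 0.592, 0.002, 0.003]
wrist_force: [-0.5, -1.0, 1.0]
width: -0.0
gripper_force: 0.0
[[ 0.298  0.954  0.007]
 [ 0.954 -0.298 -0.002]
 [ 0.     0.007 -1.   ]]
[172.67854204 -98.08079039  31.14579479]
[349.0, 209.5] 207
```

```bash
python3 -m creep '[[[40,-22,0],0,0.5],[[80,-44,0],0,0],[[120,-66,10],0,0],[[155,-85,30],0,0],[[173,-95,50],0,0],[[173,-95,60],0,0],[[173,-95,60],0,0]]'; python3 - <<'E'
from h import *
s=robot.get_state()
a=robot.snapshot('wrist'); b=robot.snapshot('side')[210:330,260:420]
cv2.imwrite('pics/c5.png',np.hstack([cv2.resize(a,(400,300),interpolation=3),cv2.resize(b,(400,300),interpolation=2)])[:,:,::-1])
for t in ['post_top','tensioner_arm']:
  for m in robot.masks_of('wrist',t)[:1]:
    ys,xs=np.where(m['pixels']);print(t,m['score'],m['position'],xs.min(),xs.max(),ys.min(),ys.max())
E
```

```text
time: 10.15
ee_pos: [535.3, 45.5, 105.6]
tool_rot: [0.805, 0.593, -0.003, -0.001]
wrist_force: [-0.1, -0.2, 0.3]
width: 42.7
gripper_force: 0.0
post_top 0.67 [351.0, 149.2] 298 411 0 288
tensioner_arm 0.82 [347.1, 148.1] 298 411 0 288
```

View pics/c5.png

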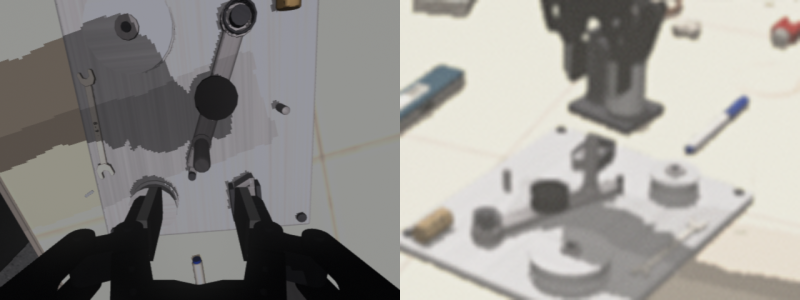

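```bash
python3 - <<'E'
from h import *
s=robot.get_state();T=R.from_quat(s['tool_rot']).as_matrix()
for p in [(323,262),(323,268)]:
    q=atz(*ray('wrist',p,s),85);print(s['ee_pos'],q,T.T@(q-s['ee_pos']))
E
```

```text
[538.54743092  44.5994879  108.85412186] [543.46092995  48.00181647  85.        ] [ 4.71467146  3.63708679 23.85960844]
[538.54743092  44.5994879  108.85412186] [542.53959348  45.02824133  85.        ] [ 1.60166122  3.65038449 23.8589542 ]
```

Post top is at about (323,265), between the open fingers and lined up with them to within ~4 mm. Next I descend around it.

```bash
python3 -m creep '[[[2,2,20],0,0],[[2,2,40],0,0],[[2,2,58],0,0],[[2,2,72],0,0],[[2,2,81],0,0],[[2,2,81],0,0]]' 60; python3 - <<'E'
from h import *
a=robot.snapshot('wrist'); b=robot.snapshot('side')[210:330,260:420]
cv2.imwrite('pics/c6.png',np.hstack([cv2.resize(a,(400,300),interpolation=3),cv2.resize(b,(400,300),interpolation=2)])[:,:,::-1])
E
```

```text
time: 10.95
ee_pos: [539.8, 46.2, 26.7]
tool_rot: [0.806, 0.592, -0.001, -0.0]
wrist_force: [0.1, -0.1, -0.4]
width: 42.6
gripper_force: 0.0
```

View pics/c6.png

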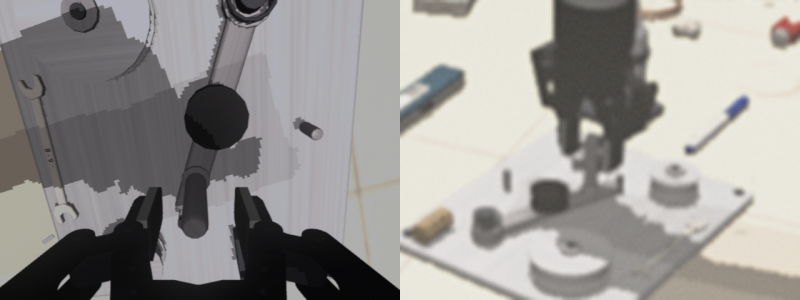

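The post stands between both pads, top at (193,225) in the left half. Closing on it.

```bash
python3 -m creep '[[[0,0,0],0,1],[[0,0,0],0,1],[[0,0,0],0,1],[[0,0,0],0,1],[[0,0,0],0,1],[[0,0,0],0,1]]' 60; python3 - <<'E'
from h import *
s=robot.get_state();T=R.from_quat(s['tool_rot']).as_matrix()
P=np.array([600.3,142.1]);v=s['ee_pos'][:2]-P;print(np.hypot(*v))
for a in np.arange(0,.66,.05):
    c,n=np.cos(a),np.sin(a);w=np.array([c*v[0]-n*v[1],n*v[0]+c*v[1]])-v
    print(round(a,2),(T.T@np.r_[w,0])[:2].round(1))
E
```

```text
time: 11.65
ee_pos: [538.5, 47.7, 28.2]
tool_rot: [0.806, 0.592, -0.0, -0.001]
wrist_force: [-4.8, 1.7, 6.3]
width: 12.1
gripper_force: 58.4
112.83003116367249
0.0 [0. 0.]
0.05 [-1.4  5.5]
0.1 [-2.5 11. ]
0.15 [-3.4 16.6]
0.2 [-4.  22.2]
0.25 [-4.2 27.8]
0.3 [-4.3 33.5]
0.35 [-4.  39.1]
0.4 [-3.4 44.7]
0.45 [-2.6 50.3]
0.5 [-1.5 55.8]
0.55 [-0.1 61.3]
0.6 [ 1.6 66.7]
0.65 [ 3.5 72. ]
```

```bash
python3 -m creep '[[[-1,4,0],-2,1],[[-2,8,0],-4,1],[[-3,12,0],-6,1],[[-3,16,0],-8,1],[[-4,20,0],-10,1],[[-4,24,0],-12,1],[[-4,28,0],-14,1],[[-4,32,0],-16,1],[[-4,36,0],-18,1],[[-4,39,0],-20,1],[[-4,42,0],-21,1],[[-3,45,0],-23,1],[[-3,48,0],-24,1],[[-3,51,0],-26,1],[[-2,54,0],-28,1],[[-1,57,0],-29,1],[[-1,60,0],-30,1],[[0,62,0],-31,1],[[0,62,0],-31,1],[[0,62,0],-31,1]]'; python3 - <<'E'
from h import *
s=robot.get_state();P=np.array([600.3,142.1]);v=s['ee_pos'][:2]-P;v0=np.array([538.5,47.7])-P
print('angle',np.arctan2(v[1],v[0])-np.arctan2(v0[1],v0[0]))
a=robot.snapshot('wrist'); b=robot.snapshot('side')[210:330,260:420]
cv2.imwrite('pics/c7.png',np.hstack([cv2.resize(a,(400,300),interpolation=3),cv2.resize(b,(400,300),interpolation=2)])[:,:,::-1])
E
```

```text
time: 13.65
ee_pos: [595.1, 29.7, 28.0]
tool_rot: [0.618, 0.786, -0.001, -0.003]
wrist_force: [-10.2, 2.6, 10.0]
width: 12.1
gripper_force: 59.2
angle 0.5332492380158103
```

View pics/c7.png

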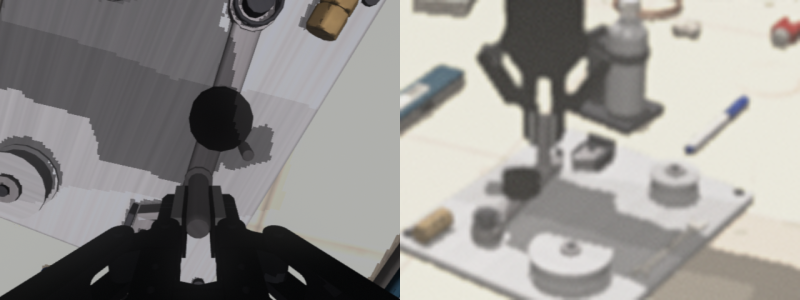

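The post is held between the pads, arm swung back clear of the pawl, estimated 0.53 rad. I add a margin and let it settle.

```bash
python3 -m creep '[[[0,2,0],0,1],[[-1,4,0],0,1],[[-1,4,0],0,1],[[-1,4,0],0,1],[[-1,4,0],0,1],[[-1,4,0],0,1],[[-1,4,0],0,1],[[-1,4,0],0,1]]'; python3 - <<'E'
from h import *
s=robot.get_state();P=np.array([600.3,142.1]);v=s['ee_pos'][:2]-P
print('angle abs',np.arctan2(v[1],v[0])+np.pi/2+.36+.207,s['joint_velocities'].round(3))
im=robot.snapshot('side');m=robot.masks_of('side','pawl')[:1]
print([(x['score'],x['position']) for x in m])
E
```

```text
time: 14.55
ee_pos: [597.9, 29.6, 28.0]
tool_rot: [0.618, 0.786, -0.002, -0.004]
wrist_force: [-11.6, 2.6, 12.4]
width: 12.0
gripper_force: 59.8
angle abs 0.5459411145122792 [ 0.    -0.    -0.    -0.    -0.     0.001]
[(0.39, [387.8, 259.0])]
```

```bash
python3 -c "
from cell import robot
print(robot.finish_job())"
```

```text
the job is handed in; nothing more can be done
None
```

I pressed the cap to its stop and it sprang back up, then pushed the tensioner arm past the pawl and handed the job in at 14.6 s with the gripper holding it by the post at about 0.55 rad (60 N grip); the angle is estimated from the gripper position, and the judge's result was not shown.

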